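# Refit the timer knob of the exposure unit and hold it pressed for the lamp test

## Task

The timer knob of the screen-exposure unit has come off and stands on the table. Pick it up, turn it so that the key flat in its bore matches the flat of the bare brass D-shaft, push it fully home on the shaft, then press it down to the stop of its push switch for the lamp test, which runs only while the knob is held in. Finish still gripping the knob and holding it pressed down, and leave everything else on the table where it is.

Things in the scene. Friction and masses are not known exactly. Their poses are not given: they have to be found in the camera images.
- timer_knob: loose black timer knob, 40 to 85 g, standing upright on the table. Origin: centre of its underside, the mouth of its bore; z up. Round skirt 42 mm across, z 0 to 20.5 mm. The bore is a D, 14 mm in diameter, 16 mm deep, closed at the top; its key flat lies on the knob's +x side, 4 mm off the axis. A white pointer line on top of the grip bar and down the bar's end shows +x
- knob_grip (a point): middle of the knob's flat-sided grip bar, on the knob's axis 31 mm above its origin, axes as the knob's. The bar is 38 mm long along x, 16 mm thick along y and stands from 20 to 42 mm above the knob's origin
- shaft_tip (a point): centre of the top end of the bare brass timer shaft. z up; 12 mm in diameter (1 mm clearance in the bore), its tip 24 mm above the control strip while not pressed, last 2 mm tapered. Its bright flat faces this point's +x, 3 mm off the axis. With the knob home the knob's origin is 16 mm below this point and the x axes agree (0.2 rad play). It turns with light friction (0.02 N m)
- timer_push (a joint): travel of the sprung push switch under the shaft, m: 0 out, 0.004 at the stop; it moves straight down with shaft and knob. It takes 3 N to start and 8 N to reach the stop, and springs back when let go
- exposure_unit: grey table-top exposure unit, fixed, 190 (x) x 280 (y) x 60 mm. Origin: centre of its underside. Glass platen to its -y side, dark control strip, 60 mm above the table, to its +y side. The shaft stands on the strip at x +36, y +95 mm in a nut 3 mm high; a second knob of the same look, fixed, stands on the strip 90 mm nearer the unit's -x front
- ink_jar_navy: closed screw-lid ink jar, navy lid, 74 mm across, 85 tall, bystander; origin at the centre of its underside
- ink_jar_tangerine: closed screw-lid ink jar, orange lid, 74 mm across, 85 tall, bystander; origin at the centre of its underside
- ink_jar_black: closed screw-lid ink jar, black lid, 74 mm across, 85 tall, bystander; origin at the centre of its underside
- squeegee_b: small wooden squeegee lying flat, 99 x 180 x 25 mm, long side along its y, bystander; origin at the centre of its underside
Things that resemble listed ones, but are neither listed nor needed, are in the scene too. There is more than one size of the timer_knob; the job needs the smallest.

How it is judged:
By the outcome, as a careful person would: the job done as asked, in the order asked, and still so for the second after the job is handed in, while the arm keeps its last pose, push and grip.
It also fails if it takes over 43 s, if anything falls off the work surface, if the arm or the gripper's body presses on something with over 40 N, if the wrist force passes 120 N, or if a joint passes its speed limit or range.

## Robot

A 7-joint arm with a two-finger parallel gripper is mounted at the origin on the work surface; the furniture and walls round the work are solid. World frame = base frame: x ahead of the robot, y to its left, z up, the work surface at z = 0. Lengths are in m, angles in rad, forces in N, time in s.
With the tool pointing down it reaches from about 0.425 to 0.825 m from the base axis. Payload 3.6 kg.
Tool frame: the origin (TCP) lies midway between the tips of the shut fingers; the grasp point (between the pads) lies robot.pinch_z behind it (robot.pinch_z is the distance from the TCP to the grasp point, in m); z points along the fingers, y is the line along which they close (so a half turn about z gives the same grasp; the last joint's range is limited). The gripper opens to 93 mm and grips with 3 to 60 N. Pads are 15 mm wide; open, the fingers measure 128 mm over their backs; the gripper's body (75 mm by 188 mm) begins 65 mm behind the grasp point.
Start: joints at [1.153, 0.615, -0.013, 1.423, 0.008, 1.103, -0.04], TCP at [0.248, -0.601, 0.219] pointing down, gripper open.
Joint ranges: [-3.12, 3.12], [-0.3, 2.06], [-1.34, 1.32], [0.26, 2.42], [-1.36, 4.5], [0.01, 1.98], [-2.84, 2.84]. Speed limits (rad/s): [2.79, 2.79, 3.14, 3.14, 3.14, 3.14, 3.14].

## Interface

Orientations are given as a rotation vector (axis times angle).
In Python, from cell import robot, vision gives the robot as it stands. Calls block until the motion is done:
- robot.goto(position, orientation): joint-space move of the TCP to a pose.
- robot.move_straight(position, frame=None, velocity=0.15, guard=None): straight line of the TCP; frame=None keeps the orientation; velocity is the mean speed in m/s. With guard (N) it stops when the force on the tool has changed by that much, and returns True; else False.
- robot.movej(angles): joint-space move.
- robot.set_gripper(opening, effort=None): finger opening in m; effort is the grip in N (None keeps the last); returns when the fingers have stopped.
- robot.pause(seconds).
- robot.solve_ik(position, orientation): joint angles nearest the present ones, or None.
- robot.get_obs(): the state.
- vision.get_image(name): name is "scene" or "top" or "wrist"; returns the picture (384x512x3 uint8, blue, green, red); there is no depth.
- vision.calibration(name): a dict with "intrinsics" (3x3 intrinsics, pixels), "cam_to_world" (4x4, takes a point from camera to world coordinates). Camera axes: x right, y up, looking along -z (the intrinsics and any distortion apply to the point x, -y, -z); pixel columns grow to the right and rows downward; lengths in m; the calibration is good to about 2 mm. A picture is of the moment at which its call begins: read the wrist's pose just before it. calibration takes no time and is no camera call; for the wrist camera it gives the pose at the moment of the call.
A pose or a line that the arm cannot do raises robot.IKError and nothing moves.
- robot.job_done(): hands the job in; it is judged then, once.
The state is a dict: "t": time; "joints": joint angles; "qvel": joint speeds; "tau": joint torques, N m; "ee_pos": TCP position; "tcp_rot": TCP orientation; "ft_force": force on the tool from outside, world axes, zero at the start; "moment": the same for the moment, N m; "gripper_width": finger opening in m; "grip_force": force on a finger pad.
Only numpy, scipy, OpenCV 4.12 (cv2) and the standard library are available. Lean on these libraries where they do the work, as an engineer would, in place of code of your own. Each camera call takes 0.05 s, during which the arm holds its last target. There are 200 camera calls.

## Working session

There is one attempt and no reset: what is moved stays moved. The work goes in short steps, each a Python script; the robot and the scene stay as the last script left them, time stands still between calls to the robot, and variables do not carry over. Pictures are saved under pics/ and viewed, at most 10 in all, crops included, and the job is handed in when it is done.

```bash
mkdir -p pics; ls; python3 - <<'E'
from cell import robot, vision
import cv2,numpy as np
o=robot.get_obs();print(o['t'],o['tcp_rot'],robot.pinch_z)
for n in("scene","top"):
    im=vision.get_image(n);cv2.imwrite(f"pics/{n}0.png",im)
    c=vision.calibration(n);print(n,{k:np.round(v,4).tolist() if not isinstance(v,str) else v for k,v in c.items()})
E
```

```text
pics
0.0 [-3.07908363e+00 -6.11029954e-01  8.44282857e-04] 0.0188
scene {'intrinsics': [[487.6652, 0.0, 258.2184], [0.0, 487.6652, 186.7936], [0.0, 0.0, 1.0]], 'cam_to_world': [[-0.7113, 0.3292, -0.621, -0.4289], [-0.7025, -0.3637, 0.6118, 1.1129], [-0.0245, 0.8714, 0.49, 0.8072], [0.0, 0.0, 0.0, 1.0]]}
top {'intrinsics': [[349.7326, 0.0, 257.517], [0.0, 349.7326, 186.8554], [0.0, 0.0, 1.0]], 'cam_to_world': [[-0.091, 0.9749, -0.203, 0.3484], [-0.9958, -0.0885, 0.0216, 0.1926], [0.0031, 0.2042, 0.9789, 0.9265], [0.0, 0.0, 0.0, 1.0]]}
```

View pics/top0.png

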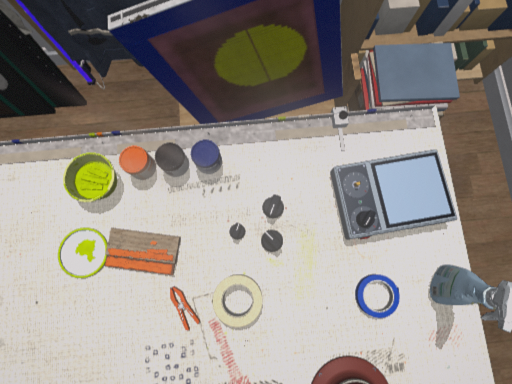

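View pics/scene0.png

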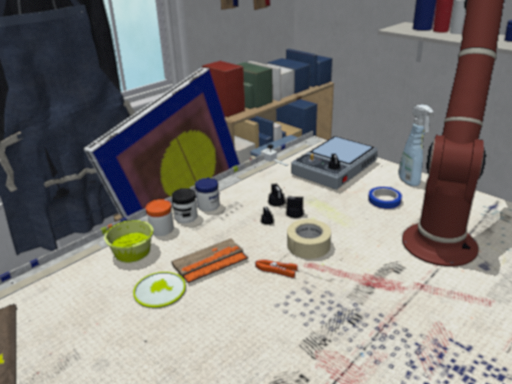

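Scene: the loose black knobs in the top picture are at (237,231), (273,207) and (271,241). The one at (237,231) looks smallest. The shaft is at (355,184) and the fixed knob at (367,219). I'll compute positions and sizes, and enlarge a crop to confirm.

```bash
cat > h.py <<'E'
import numpy as np,cv2
from cell import robot,vision
from scipy.spatial.transform import Rotation as R
def ray(c,uv,z):
    K=np.array(c["intrinsics"]);T=np.array(c["cam_to_world"])
    p=np.array([[uv]],float)
    d=c.get("distortion")
    n=cv2.undistortPoints(p,K,None if d is None else np.array(d,float))[0,0]
    v=T[:3,:3]@np.array([n[0],-n[1],-1]);o=T[:3,3]
    return o+v*(z-o[2])/v[2]
def proj(c,P):
    K=np.array(c["intrinsics"]);T=np.array(c["cam_to_world"])
    q=T[:3,:3].T@(np.array(P)-T[:3,3]);q=q*[1,-1,-1];q=K@q;return q[:2]/q[2]
def down(yaw):  # tool y axis along direction yaw+90deg, z down
    return (R.from_euler('z',yaw)*R.from_euler('x',np.pi)).as_rotvec()
E
python3 - <<'E'
from h import *
c=vision.calibration("top");print(c.keys())
for n,uv,z in[("A",(237,231),.035),("B",(273,207),.035),("C",(271,241),.035),("shaft",(355,184),.08),("fix",(367,219),.09),("glass",(412,188),.06)]:print(n,ray(c,uv,z).round(3))
print(c["cam_to_world"][2][3])
im=cv2.imread("pics/top0.png")[160:260,220:400]
cv2.imwrite("pics/crop1.png",cv2.resize(im,None,fx=4.4,fy=4.4,interpolation=cv2.INTER_CUBIC))
q=robot.get_obs()
print(R.from_rotvec(q['tcp_rot']).as_matrix().round(2))
w=vision.calibration("wrist");T=np.array(w["cam_to_world"]);M=R.from_rotvec(q['tcp_rot']).as_matrix()
print(M.T@(T[:3,3]-q['ee_pos']),(M.T@T[:3,:3]).round(2),w["intrinsics"])
E
```

```text
dict_keys(['intrinsics', 'cam_to_world'])
A [0.424 0.235 0.035]
B [0.477 0.138 0.035]
C [0.391 0.152 0.035]
shaft [ 0.509 -0.067  0.08 ]
fix [ 0.42 -0.08  0.09]
glass [ 0.49  -0.216  0.06 ]
0.9264871465180039
[[ 0.92  0.38 -0.  ]
 [ 0.38 -0.92  0.  ]
 [-0.   -0.   -1.  ]]
[ 0.07211003 -0.00062582 -0.16551745] [[ 0.    0.96  0.26]
 [ 1.   -0.   -0.  ]
 [ 0.    0.26 -0.96]] [[270.12516651   0.         255.40732476]
 [  0.         270.12516651 189.26726077]
 [  0.           0.           1.        ]]
```

View pics/crop1.png

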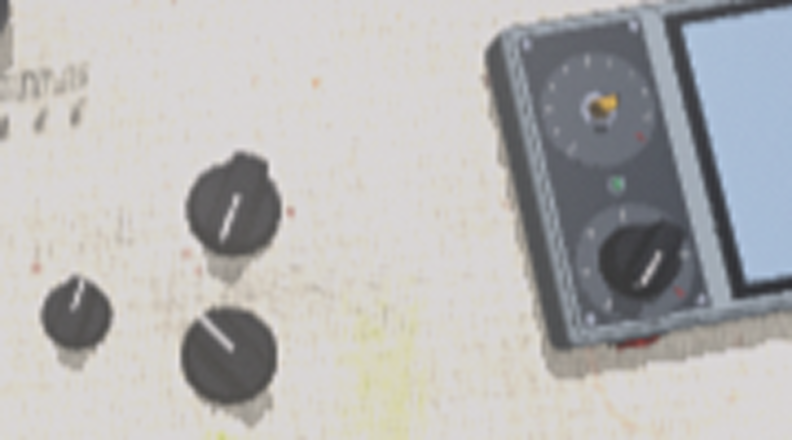

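The knob at (237,231) has a skirt about 16 px across, or 42 mm. The other two are about 57 mm, and the fixed knob is on the unit, so A at (0.424, 0.235) is the timer_knob. Next I'll look at the shaft with the wrist camera on the way, then at A.

```bash
python3 - <<'E'
from h import *
o=robot.get_obs()
robot.move_straight([.248,-.601,.34],velocity=.3)
def look(p,yaw,n):
    robot.goto(p,down(yaw)); robot.pause(.3)
    c=vision.calibration("wrist");im=vision.get_image("wrist")
    np.savez(f"pics/{n}.npz",K=c["intrinsics"],T=c["cam_to_world"]);return c,im
c1,i1=look([.509,-.067,.18],1.44,"shaft")
print(robot.get_obs()['t'],robot.get_obs()['joints'].round(2) if hasattr(robot.get_obs()['joints'],'round') else robot.get_obs()['joints'])
robot.move_straight([.509,-.067,.25],velocity=.3)
c2,i2=look([.424,.235,.15],1.5,"knob")
print(robot.get_obs()['t'],robot.get_obs()['joints'])
cr=[]
for c,im,P in((c1,i1,[.509,-.067,.084]),(c2,i2,[.424,.235,.042])):
    u=proj(c,P).round().astype(int);print(u)
    x0,y0=u[0]-40,u[1]-40;print(x0,y0)
    cr.append(cv2.resize(im[y0:y0+80,x0:x0+80],(398,398),interpolation=cv2.INTER_CUBIC))
cv2.imwrite("pics/sk.png",np.hstack(cr));cv2.imwrite("pics/w1.png",i1);cv2.imwrite("pics/w2.png",i2)
E
```

```text
3.2083 [ 0.37  0.48 -0.41  1.86  0.25  0.86 -0.29]
5.1917 [-0.21809409  0.49074514 -0.4772866   1.96555858  0.32054308  0.7585116
 -0.95458052]
[256 191]
216 151
[256 187]
216 147
```

View pics/sk.png

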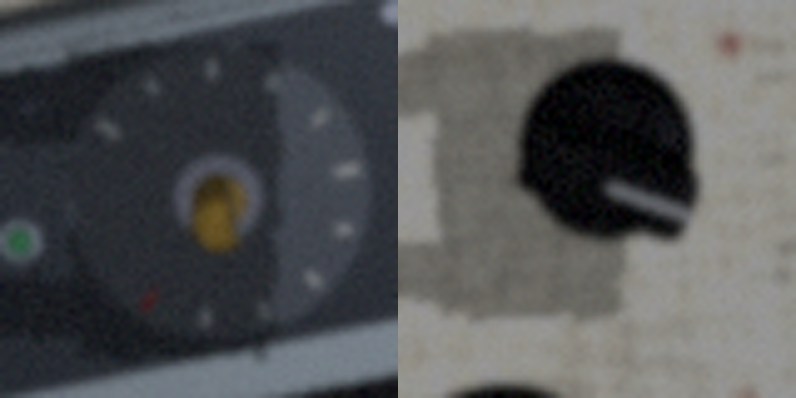

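The left crop shows the brass shaft tip at about (215,235). The flat seems to be on its right side, +x-ish, and needs a closer look. The right crop shows the knob, skirt centred at about (608,147), with the pointer running (610,187) to (690,213). I'll move in on the knob with grasp yaw.

```bash
python3 - <<'E'
from h import *
d=np.load("pics/knob.npz");c={"intrinsics":d["K"],"cam_to_world":d["T"]}
f=lambda X,Y,x0=398:(216+(X-x0)/4.975-.4,147+Y/4.975-.4)
a=ray(c,f(610,187),.042);b=ray(c,f(686,212),.042);k=ray(c,f(608,147),.0205)
y=np.arctan2(*(b-a)[1::-1]);print(a,b,k,y,np.linalg.norm(b-a))
robot.set_gripper(.05)
robot.goto([k[0],k[1],.07],down(y+np.pi));robot.pause(.3)
c=vision.calibration("wrist");im=vision.get_image("wrist");o=robot.get_obs()
np.savez("pics/knob2.npz",K=c["intrinsics"],T=c["cam_to_world"])
print(o['t'],np.array(o['joints']).round(2),o['ee_pos'])
u=proj(c,[k[0],k[1],.03]).round().astype(int);x0,y0=u-60;print(x0,y0)
cv2.imwrite("pics/w3.png",im)
cr=cv2.resize(im[y0:y0+120,x0:x0+120],(600,600),interpolation=cv2.INTER_CUBIC)
cv2.imwrite("pics/k2.png",cv2.convertScaleAbs(cr,alpha=1.3,beta=20))
E
```

```text
[0.42674598 0.23809798 0.042     ] [0.44237414 0.23151784 0.042     ] [0.42678399 0.24193373 0.0205    ] -0.39851510610827345 0.016956929706610103
7.2417 [-0.1   0.69 -0.7   2.02  0.7   0.69 -0.09] [0.42696136 0.2420308  0.07036964]
195 150
```

View pics/k2.png

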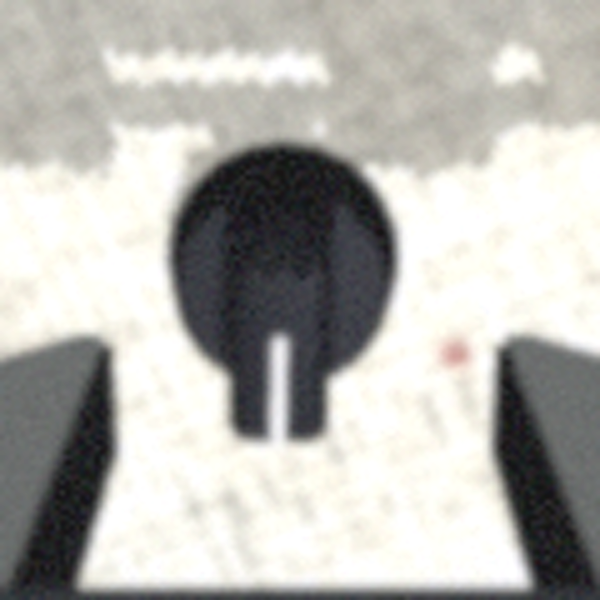

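The knob is centred at about (283,250) in the crop and the pointer line at x≈279 ends at y≈438. The finger midline is at 304, so the knob is about 3 mm off in tool y. I'll fit the knob model to these edges, grasp it, then look at the shaft beside the held knob.

```bash
cat >> h.py <<'E'
def fitknob(c,left,right,top,end,x0,z0=0,X0=None):
    from scipy.optimize import least_squares
    t=np.linspace(0,2*np.pi,181)
    def res(p):
        r=R.from_euler('z',p[2])
        P=np.vstack([r.apply(np.c_[.021*np.cos(t),.021*np.sin(t),0*t+z])+[p[0],p[1],z0] for z in(0,.0205)])
        U=np.array([proj(c,q) for q in P]);e=proj(c,r.apply([.019,0,.042])+[p[0],p[1],z0])
        return np.r_[U[:,0].min()-left,U[:,0].max()-right,U[:,1].min()-top,e-end]
    s=least_squares(res,X0,x_scale=[.01,.01,.1]);return s.x,s.fun
E
python3 - <<'E'
from h import *
d=np.load("pics/knob2.npz");c={"intrinsics":d["K"],"cam_to_world":d["T"]}
g=lambda X,Y:np.array([195+X/5-.4,150+Y/5-.4])
L,T=g(171,145);Rr,_=g(396,0)
k,r=fitknob(c,L,Rr,T,g(279,438),195,X0=[.426,.24,-.4]);print(k,r.round(1))
assert abs(k[0]-.427)<.01 and abs(k[1]-.24)<.01
rot=down(k[2]+np.pi)
robot.goto([k[0],k[1],.07],rot)
hit=robot.move_straight([k[0],k[1],.0235],velocity=.08,guard=8)
o=robot.get_obs();print(hit,o['ee_pos'],o['ft_force'],o['t'])
robot.set_gripper(0,20);robot.set_gripper(0,45)
o=robot.get_obs();print(o['gripper_width'],o['grip_force'],o['ft_force'])
robot.move_straight([k[0],k[1],.2],velocity=.25);o=robot.get_obs();print(o['gripper_width'],o['ft_force'],o['t'])
# look at shaft: offset along tool -x (shaft phi~-0.1)
yaw=-.1;off=.05*np.array([np.cos(yaw),np.sin(yaw)])
sh=np.array([.509,-.067])
robot.goto([*(sh+off),.2],down(yaw+np.pi));robot.move_straight([*(sh+off),.125],velocity=.2);robot.pause(.3)
c=vision.calibration("wrist");im=vision.get_image("wrist");o=robot.get_obs();print(o['t'],o['ee_pos'],o['gripper_width'],np.array(o['joints']).round(2))
np.savez("pics/s2.npz",K=c["intrinsics"],T=c["cam_to_world"],p=o['ee_pos'],r=o['tcp_rot'])
u=proj(c,[*sh,.084]);print(u)
cv2.imwrite("pics/w4.png",im);x0,y0=int(u[0])-70,int(u[1])-40;y0=max(y0,0);print(x0,y0)
cv2.imwrite("pics/s2.png",cv2.convertScaleAbs(cv2.resize(im[y0:y0+120,x0:x0+150],None,fx=5,fy=5,interpolation=cv2.INTER_CUBIC),alpha=1.6,beta=15))
E
```

```text
[ 0.42568053  0.23883551 -0.42920139] [-2.4  2.5 -1.5 -0.1  1.5]
False [0.42568974 0.23908826 0.02354365] [ 0.59464215  0.04917435 -0.37081783] 8.225
0.015557355757644727 44.997573494911194 [-0.34722373 -0.71306114  1.37292897]
0.015506326455034723 [ 0.02506474 -0.51863245 -1.7392107 ] 9.9417
12.0917 [ 0.55921845 -0.07198219  0.1258755 ] 0.015705763094873523 [ 0.61  0.74 -0.88  1.77  0.68  0.96  0.92]
[254.94534933 147.3052954 ]
184 107
```

View pics/s2.png

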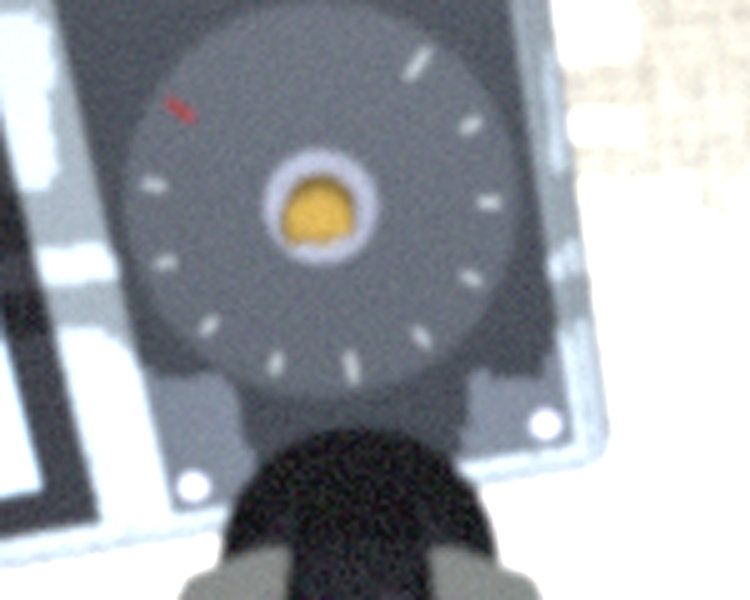

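Very clear view. The D tip is centred at about (318,222), with its flat on the lower edge, running (285,245) to (355,240) and facing the held knob's +x. The held skirt's near edge is at (360,428) and it is centred in the fingers. I'll measure these numerically.

```bash
python3 - <<'E'
from h import *
d=np.load("pics/s2.npz");c={"intrinsics":d["K"],"cam_to_world":d["T"]};tp=d["p"];M=R.from_rotvec(d["r"]).as_matrix()
im=cv2.imread("pics/w4.png").astype(float)
big=cv2.resize(im[130:165,230:270],None,fx=10,fy=10,interpolation=cv2.INTER_CUBIC)
s=big[:,:,2]-big[:,:,0]; v=big[:,:,2]
print(s.max(),v.max())
m=(s>.5*np.percentile(s,97)).astype(np.uint8)
n,l,st,ce=cv2.connectedComponentsWithStats(m);i=1+st[1:,4].argmax();print(st[i],ce[i])
ys,xs=np.where(l==i)
to=lambda X,Y:np.array([230+(X+.5)/10-.5,130+(Y+.5)/10-.5])
bot=[(x,ys[xs==x].max()) for x in range(xs.min(),xs.max())]
bot=np.array(bot);w=xs.max()-xs.min();sel=(bot[:,0]>xs.min()+.25*w)&(bot[:,0]<xs.max()-.25*w)
f=np.polyfit(*bot[sel].T,1);print("flat slope",f,np.ptp(bot[sel,1]))
a,b=[ray(c,to(x,np.polyval(f,x)),.084) for x in(bot[sel,0][0],bot[sel,0][-1])]
t=(b-a)[:2];phi=np.arctan2(-t[0],t[1]);  # normal
phi=(phi+np.pi/2)%np.pi-np.pi/2;print("phi",phi)
cx=(xs.min()+xs.max())/2
e=ray(c,to(cx,np.polyval(f,cx)),.084);ctr=e[:2]-.003*np.array([np.cos(phi),np.sin(phi)]);print("ctr from flat",ctr)
top=ray(c,to(cx,ys.min()),.084);print("top-to-flat mm (9 at tip)",np.linalg.norm(top-e)*1e3,"width",np.linalg.norm(ray(c,to(xs.min(),200),.084)-ray(c,to(xs.max(),200),.084))*1e3)
# knob in tool frame: skirt silhouette top
th=np.linspace(0,2*np.pi,181)
def vmin(x):
    P=np.vstack([np.c_[x+.021*np.cos(th),.021*np.sin(th),0*th+.0235-z] for z in(0,.0205)])
    return min(proj(c,tp+M@p)[1] for p in P)
g=im[150:230,255:257].mean((1,2));k=np.where(g<.5*(g[35]+g[60]))[0];print(g[30:60].round())
from scipy.optimize import brentq
for V in(191,192,193):print(V,brentq(lambda x:vmin(x)-V,-.01,.01))
cv2.imwrite("pics/m.png",np.hstack([np.clip(big*1.5,0,255),cv2.merge([m*255]*3)]))
E
```

```text
86.64397147258781 136.06266670511104
[  110   133   133   120 12900] [175.59984496 195.69054264]
flat slope [-4.68531469e-02  2.57338462e+02] 8
phi -0.05234123741190566
ctr from flat [ 0.51085736 -0.07335544]
top-to-flat mm (9 at tip) 8.845595014098384 width 10.106290170428728
[82. 83. 82. 74. 60. 54. 44. 45. 44. 42. 41. 35. 28. 19. 10.  7. 12. 13.
 12.  9. 10. 15.  3.  8.  6. 10.  8.  5. 12. 12.]
191 -3.2962554003362633e-06
192 -0.0007596447839951637
193 -0.0015175318465740332[ WARN:0@0.344] global loadsave.cpp:1063 imwrite_ Unsupported depth image for selected encoder is fallbacked to CV_8U.
```

The flat yaw is φ≈-0.05, the shaft centre is (0.511,-0.073), and the knob sits 0.9 mm toward tool -x. Next is guarded insertion, with a small offset search if it lands on the tip.

```bash
python3 - <<'E'
from h import *
phi=-.052;n=np.array([np.cos(phi),np.sin(phi)]);l=np.array([-n[1],n[0]])
c=np.array([.51086,-.07336])-.0009*n
robot.goto([*c,.125],down(phi+np.pi));robot.move_straight([*c,.111],velocity=.08)
offs=[(0,0),(.8,0),(-.8,0),(0,.8),(0,-.8),(1.5,0),(-1.5,0),(.8,.8),(-.8,.8),(.8,-.8),(-.8,-.8)]
for a,b in offs:
    p=c+(a*n+b*l)*1e-3
    robot.move_straight([*p,.110],velocity=.08)
    h=robot.move_straight([*p,.0935],velocity=.03,guard=5)
    o=robot.get_obs();print((a,b),h,np.round(o['ee_pos'],4),np.round(o['ft_force'],1),round(o['t'],1),round(o['gripper_width'],4))
    if o['ee_pos'][2]<.099 or o['t']>27:break
E
```

```text
(0, 0) False [ 0.5103 -0.0733  0.0934] [ 0.6  0.2 -1.6] 13.7 0.0154
```

```bash
python3 - <<'E'
from h import *
p=np.array(robot.get_obs()['ee_pos']);z=.0925
robot.set_gripper(0,58)
while z>.080:
    robot.move_straight([p[0],p[1],z],velocity=.02);o=robot.get_obs()
    print(round(z,4),np.round(o['ee_pos'],4),np.round(o['ft_force'],1),round(o['gripper_width'],4),round(o['t'],1))
    if o['ft_force'][2]>17:break
    z-=.0005
robot.pause(.3);o=robot.get_obs();print(np.round(o['ee_pos'],4),np.round(o['ft_force'],1),np.round(o['moment'],2),o['t'],o['grip_force'])
im=vision.get_image("wrist");t=vision.get_image("top");s=vision.get_image("scene")
cv2.imwrite("pics/fin.png",np.hstack([cv2.resize(im[100:260,150:360],(420,320)),cv2.resize(s[110:260,220:400],(380,320),interpolation=cv2.INTER_CUBIC)]))
E
```

```text
0.0925 [ 0.5104 -0.0732  0.0926] [ 1.7  0.  -0.4] 0.0158 14.2
0.092 [ 0.5104 -0.0732  0.0921] [ 1.8  0.4 -0.3] 0.0155 14.4
0.0915 [ 0.5104 -0.0733  0.0916] [ 0.9 -0.   0.1] 0.0157 14.7
0.091 [ 0.5104 -0.0733  0.0912] [ 0.7 -0.5  2.2] 0.0153 14.9
0.0905 [ 0.5104 -0.0733  0.0906] [0.3 0.8 2.5] 0.0154 15.2
0.09 [ 0.5104 -0.0733  0.0901] [-0.2 -0.   3.5] 0.0153 15.4
0.0895 [ 0.5104 -0.0733  0.0896] [ 0.1 -0.2  3.9] 0.0157 15.7
0.089 [ 0.5104 -0.0732  0.0891] [ 1.2 -0.5  5. ] 0.0156 15.9
0.0885 [ 0.5104 -0.0733  0.0886] [ 0.7 -0.6  5.5] 0.0154 16.1
0.088 [ 0.5104 -0.0733  0.0882] [-0.  -0.6  6.5] 0.0156 16.4
0.0875 [ 0.5104 -0.0732  0.0878] [ 0.7 -0.4  6.7] 0.0157 16.6
0.087 [ 0.5104 -0.0733  0.0874] [-0.2  0.4  7.2] 0.0152 16.9
0.0865 [ 0.5105 -0.0732  0.0873] [-0.5 -0.   9.7] 0.0156 17.1
0.086 [ 0.5105 -0.0732  0.0872] [-1.6 -0.6 13.5] 0.0156 17.4
0.0855 [ 0.5106 -0.0732  0.0872] [-3.7 -0.  15.5] 0.0154 17.6
0.085 [ 0.5106 -0.0732  0.0871] [-3.1 -0.7 19.2] 0.0153 17.9
[ 0.5106 -0.0732  0.0871] [-2.5 -0.9 19.2] [-0.2   0.56 -0.02] 18.2 58.007639050483704
```

View pics/fin.png

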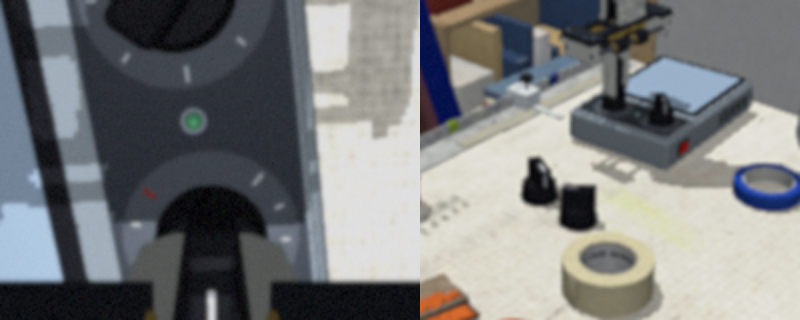

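The spring started at z≈0.0913 and the hard stop came at 0.0873, which is 4 mm of travel. It is now held at about 20 N. The picture shows the knob seated on the dial and still gripped, with the other two knobs and the tape standing where they were.

```bash
python3 -c "
from cell import robot
print(robot.job_done())"
```

```text
the job is handed in; nothing more can be done
None
```

I fitted the smallest knob onto the D-shaft with its flat matched, pushed it fully home and pressed it 4 mm to the switch stop. I handed the job in at about 18 s with the knob still gripped and held down at about 20 N.

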